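# Switch on the warmer under the teapot

### The job

Switch on the tea warmer that the teapot stands on: pull its knob straight up to unlock it, turn it clockwise (seen from above) by a sixth of a turn, 60 degrees, from the round dot to the bar mark, then push it fully back down and let go. Leave the knob of the other warmer alone and the teapot standing where it is.

Things in the scene. Friction and masses are not known exactly. Their poses are not given: they have to be found in the camera images.
- knob_grip (a point): Knob to operate, on the teapot's warmer: black upright bar 44 mm long, 16 thick, 34 tall on a round skirt 48 mm wide. Point on its vertical axis, z = 0.073 when home: 11 mm under the bar's top, 23 above the skirt, 28 above the deck. It moves with the knob: x along the bar to the pointer end (white line on top), y across the 16 mm, z up. Pulls up 14 mm to a stop against 3 N friction, stays where left.
- knob_turn (a joint): That knob's turn, rad: 0 at the round dot (off), grows clockwise from above, 1.047 at the bar mark (on), stop at 1.26; starts within 0.07 of 0. Down, it is locked (6 to 8 degrees of play). More than 7 mm up it turns freely (0.04 N m friction, stays where left). It goes home only within some 13 degrees of the bar mark, or at the dot. Marks lie on the deck toward the hot plate, bar mark on the far side.
- teapot: Squat white teapot with ochre diamonds and green lid button, loose on the hot plate (black, 144 mm wide, top at z = 0.051) of the warmer to switch on; the plate's centre is 175 mm from the knob's axis, on the robot's left of it. Origin: centre of its underside; z up, x to the spout. 116 mm wide, 105 tall; spout and handle reach 102 and 98 mm from its axis, away from or toward the robot. About 0.7 kg.
- spare_pointer (a point): Top of the pointer end of the knob on the other warmer, which carries a small white milk jug: 20 mm from that knob's axis, 39 mm above the deck. The two warmers are identical flat metal boxes 170 x 300 mm, deck at z = 0.045, hot plate at the left end seen from the robot, knob near the right end (45 mm from it).
Mind the look-alikes: they are no part of the job. What is shaped like the teapot but brown is not meant.

How it is judged (in metres and radians):
On the way, in this order (a step that is already met when the one before it is completed fails the run):
1. the knob is pulled up at least 6.5 mm while still near the dot (within 17 degrees) (height (world z) of knob_grip above 0.0795 m and value of joint knob_turn below 0.3 rad), for 0.1 s.
2. the knob, still up at least 5 mm, is turned at least 44 degrees clockwise (height (world z) of knob_grip above 0.078 m and value of joint knob_turn above 0.77 rad), for 0.1 s.
At the end, for the whole second after the job is handed in: The knob of the teapot's warmer is pushed down to within 4 mm of home and turned at least 44 degrees from the dot (the bar mark is at 60, the end stop at 72); the teapot stands upright within 20 mm of where it was; the other knob is within 8 mm of where it was (height (world z) of knob_grip below 0.077 m and value of joint knob_turn above 0.77 rad and distance of teapot from where it was at the start of the episode below 0.02 m and angle between teapot's own z axis and vertical below 0.1 rad and distance of spare_pointer from where it was at the start of the episode below 0.008 m); the robot touches nothing.
It fails at once if the other warmer's knob is pulled or turned (its pointer moves more than 8 mm) (distance of spare_pointer from where it was at the start of the episode above 0.008 m).
It fails at once if the teapot is pushed more than 20 mm or tipped (distance of teapot from where it was at the start of the episode above 0.02 m or angle between teapot's own z axis and vertical above 0.3 rad).
It also fails if it takes over 35 s, if anything falls off the work surface, if the arm or the gripper's body presses on something with over 40 N, if the wrist force passes 120 N, or if a joint passes its speed limit or range.

### The arm

A 6-joint arm with a two-finger parallel gripper is mounted at the origin on the work surface. World frame = base frame: x ahead of the robot, y to its left, z up, the work surface at z = 0. Lengths are in mm, angles in rad, forces in N, time in s.
With the tool pointing down it reaches from about 275 to 750 mm from the base axis. Payload 10.2 kg.
Tool frame: the origin (TCP) lies at the very end of the fingers, on their centre line; the grasp point (between the pads) lies ctrl.grip_depth behind it (ctrl.grip_depth is the distance from the TCP to the grasp point, in mm); z points along the fingers, y is the direction in which the jaws open and shut (so a half turn about z gives the same grasp; the last joint's range is limited). The gripper opens to 85 mm and grips with 20 to 120 N. Pads are 22 mm wide; open, the fingers measure 114 mm over their backs; the gripper's body (76 mm by 85 mm) begins 54 mm behind the grasp point. The pads swing forward as they close: fully open they stand 13 mm farther back than shut.
Start: joints at [1.104, 0.313, 1.498, -0, 1.331, -0.223], TCP at [126.743, 509.477, 231.294] pointing down, gripper open.
Joint ranges: [-2.94, 2.94], [-0.97, 2.17], [0.19, 2.56], [-1.23, 4.37], [0.02, 3.11], [-2.88, 2.88]. Speed limits (rad/s): [2.39, 2.39, 3.01, 3.14, 3.14, 3.14].

### API

Orientations are given as a unit quaternion [w, x, y, z].
In Python, from rig import telemetry, eyes, ctrl, nets gives the robot as it stands. The module is installed in compiled form; this text tells all that it offers.
- The arm moves only by the tool drive_tool, never from a script. Its argument "series" is text: rows parted by semicolons, each of 7 numbers parted by spaces: the shift along the tool's x, y, z normalised to -1 to 1, where 1 is 0.12 m, then the turn, a rotation vector about the tool's x, y, z normalised to -1 to 1, where 1 is 0.5 rad, then the opening, from 0 (shut) to 1 (fully open). In form: tx ty tz wx wy wz hand; .... A call has 1 to 20 rows; each row is the pose to reach, as a shift and turn from the pose measured when the call began, along the tool's axes at that moment; what a row does not reach only later rows make up. A row lasts 1/10 s, in which the tool goes at most 50 mm and 8.59 degrees, less where a joint would pass 70% of its speed; a pose out of reach is approached as far as the arm can. A call with a number of a shift or a turn outside -1 to 1 is refused whole. A call with a gripper value outside its range is refused whole. The fingers move at their own pace and stop on an object; "newtons" is the grip in N (left out, the last holds). Time passes only in rows, so rows that repeat a pose let the fingers close. It gives the time, the measured TCP pose, the force and the opening at its end, in the units of the state.
- telemetry.sense(): the state, without advancing time (a new reading comes with each control period).
- eyes.capture(name): name is "side" or "top"; returns a dict with "frame" (480x640x3 uint8, red, green, blue), "fx", "fy", "cx", "cy" (pixels), "D" ([k1, k2, p1, p2, k3] as OpenCV has them; the pictures are not rectified), "view" (4x4, takes a point from world to camera coordinates). Camera axes: x right, y up, looking along -z (the intrinsics and any distortion apply to the point x, -y, -z); pixel columns grow to the right and rows downward; lengths in mm; the calibration is good to about 2 mm. A picture is of the moment at which its call begins. There is no depth.
- ctrl.finish_job(): hands the job in, once; it reports no verdict.
Trained networks look in a picture, given as the dict that the camera call returned (one of the last four; its "shot" number tells which), for a name from the list of things; names that differ only in an ending like _2 or _b are one class to them, and where a whole thing is asked for, a point or a joint stands for the part that bears it (a point fixed in the world has none). Each returns a list of dicts, best first, with "confidence" (0 to 1); they miss things now and then, are a little off and sometimes report something else, mostly with a low value. They report only what shows in the picture. A call takes as long as a camera call. They do not tell look-alikes from the thing itself.
- nets.spot_in(name, picture): "rect" ([left, top, right, bottom] in pixels, round what is visible of it).
The state is a dict: "time_s": time; "joints": joint angles; "dq": joint speeds; "tau": joint torques, N m; "eef_pos": TCP position; "ee_rot": TCP orientation; "force": force on the tool from outside, world axes, zero at the start; "wrist_torque": the same for the moment, N m; "grip_width": opening from 0.0 (shut) to 1.0 (fully open).
Only numpy, scipy, OpenCV 4.12 (cv2) and the standard library are available. Lean on these libraries where they do the work, as an engineer would, in place of code of your own. Each camera call takes 0.05 s, during which the arm holds its last target. There are 200 camera calls.

## Working session

There is one attempt and no reset: what is moved stays moved. The work goes in short steps, Python scripts to look and compute and a tool call to move; the robot and the scene stay as the last step left them, time stands still between calls to the robot, and variables do not carry over. Pictures are saved under pics/ and viewed, about 8 in all and at most 12, crops included, and the job is handed in when it is done.

Besides the shell and the picture viewer there is one more tool, called after "Call:" in YAML: its name, and indented under it one key for each argument. drive_tool: Moves the arm, as the interface text tells. Scaled input: -1 to 1 covers 0.12 m each way for a shift and 0.5 rad each way for a turn. Its arguments: {"type":"object","properties":{"series":{"type":"string"},"newtons":{"type":"number"}},"required":["series"]}

```bash
mkdir -p pics
cat > h.py <<'E'
import numpy as np, cv2
from rig import telemetry, eyes, ctrl, nets
def K(p): return np.array([[p['fx'],0,p['cx']],[0,p['fy'],p['cy']],[0,0,1.]])
def proj(p,X):
    X=np.atleast_2d(X).astype(float); V=np.array(p['view']); c=X@V[:3,:3].T+V[:3,3]; c=c*[1,-1,-1]
    return cv2.projectPoints(c,np.zeros(3),np.zeros(3),K(p),np.array(p['D'],float))[0][:,0]
def onz(p,uv,z):
    V=np.array(p['view']); n=cv2.undistortPoints(np.array(uv,float).reshape(-1,1,2),K(p),np.array(p['D'],float))[:,0]
    d=np.c_[n[:,0],-n[:,1],-np.ones(len(n))]@V[:3,:3]; o=-V[:3,:3].T@V[:3,3]
    return o+d*((z-o[2])/d[:,2])[:,None]
def save(p,f,box=None,s=1):
    im=p['frame'][...,::-1]
    if box: l,t,r,b=box; im=im[t:b,l:r]
    cv2.imwrite(f,cv2.resize(im,None,fx=s,fy=s,interpolation=cv2.INTER_CUBIC))
E
python3 - <<'E'
from h import *
print(telemetry.sense(),ctrl.grip_depth)
for n in('top','side'):
    p=eyes.capture(n); save(p,f'pics/{n}0.png')
    V=np.array(p['view']); print(n,-V[:3,:3].T@V[:3,3])
    for k in('knob_grip','teapot','spare_pointer'): 
        print(k,[(np.round(d['rect']),round(d['confidence'],2)) for d in nets.spot_in(k,p)[:4]])
E
```

```text
{'time_s': 0.0, 'joints': array([ 1.10358348e+00,  3.13439272e-01,  1.49843410e+00,  8.48494371e-06,
        1.33102407e+00, -2.23393627e-01]), 'dq': array([ 1.30320048e-03,  1.37857023e-05, -1.08136873e-03,  1.29177173e-03,
        4.95084968e-04,  9.02014975e-04]), 'tau': array([-1.16574470e-04, -4.12274122e+01, -2.59734803e+01, -2.06426766e-04,
        4.22125391e-03,  3.04745720e-05]), 'eef_pos': array([126.62618305, 509.23090536, 230.74169559]), 'ee_rot': array([-2.24701710e-04,  1.21608840e-01,  9.92577888e-01, -6.12492679e-04]), 'force': array([0.06613119, 0.20409362, 0.16168428]), 'wrist_torque': array([-0.03352778,  0.01222722,  0.04516071]), 'grip_width': 1.0013781242019744} 18.700000000000003
top [ 409.52259925  -78.87967877 1157.91896725]
knob_grip [(array([386., 251., 410., 269.]), 0.64)]
teapot [(array([304., 209., 358., 291.]), 0.69), (array([443., 185., 492., 265.]), 0.69), (array([387., 251., 408., 268.]), 0.35)]
spare_pointer [(array([225., 264., 247., 280.]), 0.82)]
side [ 149.89003581 -822.6974443   827.88904421]
knob_grip [(array([329., 306., 351., 340.]), 0.97)]
teapot [(array([393., 359., 514., 438.]), 0.91), (array([257., 204., 347., 276.]), 0.61)]
spare_pointer [(array([225., 178., 248., 211.]), 0.57)]
```

View pics/top0.png

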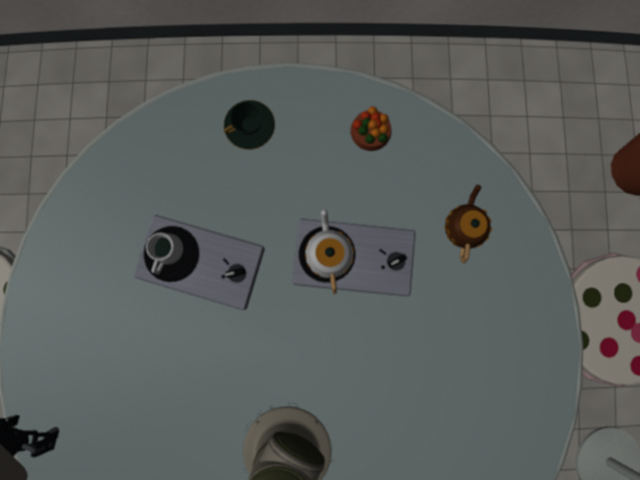

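View pics/side0.png

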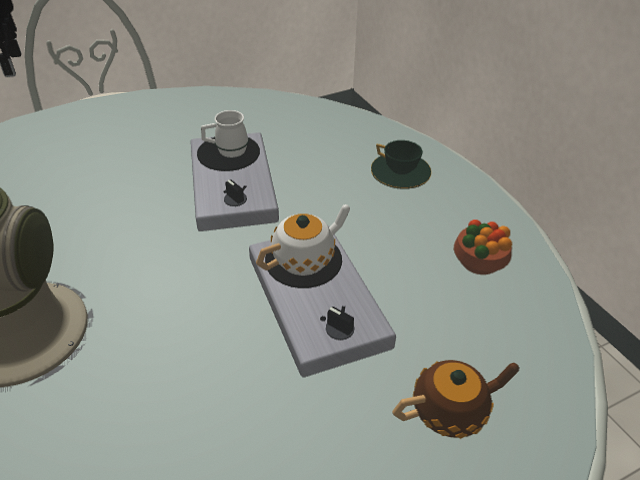

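Top view: the teapot's warmer is in the middle (knob at about 396,261) and the brown look-alike is at right (468,226). Side view: its knob is at about (340,320). Next I'll take close crops.

Run:
```python
from h import *
p=eyes.capture('top'); q=eyes.capture('side')
a=cv2.resize(p['frame'][235:285,365:425,::-1],None,fx=10,fy=10,interpolation=cv2.INTER_CUBIC)[:, :600]
b=cv2.resize(q['frame'][290:350,300:370,::-1],None,fx=8,fy=8,interpolation=cv2.INTER_CUBIC)
im=np.zeros((500,1160,3),np.uint8); im[:500,:600]=a; im[:480,600:]=b
im=cv2.convertScaleAbs(im,alpha=1.8); cv2.imwrite('pics/c1.png',cv2.resize(im,(800,345)))
print(onz(p,[[398,260]],73), onz(q,[[340,321]],73))
# deck corners
c=onz(p,[[301,219],[414.5,229.5],[410.5,296],[293.5,286]],45);print(c)
```

```text
[[ 484.3987384  -279.16513294   73.        ]] [[ 477.97914495 -283.45436159   73.        ]]
[[ 591.90287438  -38.93066626   45.        ]
 [ 564.13861775 -328.38410446   45.        ]
 [ 395.36710448 -314.26754721   45.        ]
 [ 421.96846799  -20.06351034   45.        ]]
```

View pics/c1.png

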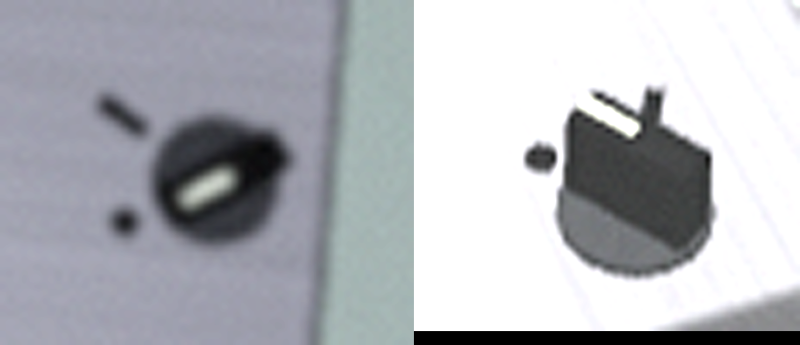

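Run:
```python
from h import *
p=eyes.capture('top'); q=eyes.capture('side')
A=lambda u,v:[365+u*.145-.45,235+v*.145-.45]
B=lambda u,v:[300+(u-413.8)*.18125-.44,290+v*.18125-.44]
print('skirt',onz(p,[A(215,180)],50))
m=onz(p,[A(123,222),A(98,98),A(146,130)],45);print('marks',m)
w=onz(p,[A(180,202),A(235,175)],84);print('white',w, np.degrees(np.arctan2(*(w[0]-w[1])[[1,0]])))
print('side skirt',onz(q,[B(635,212)],50))
w=onz(q,[B(582,95),B(637,133)],84);print('sidewhite',w,np.degrees(np.arctan2(*(w[0]-w[1])[[1,0]])))
w=onz(q,[B(570,112),B(683,250)],50);print(w)
w=onz(q,[B(567,112),B(678,175),B(711,155)],84);print('sidetop',w)
s=telemetry.sense()
from scipy.spatial.transform import Rotation as R
R0=R.from_quat(s['ee_rot'],scalar_first=True); print(R0.as_matrix().round(4),s['eef_pos'])
for P in (p,q): print(proj(P,[s['eef_pos']]))
```

```text
skirt [[ 484.37047194 -277.61148214   50.        ]]
marks [[ 469.446282   -244.33762794   45.        ]
 [ 515.09007218 -235.89717017   45.        ]
 [ 503.22120332 -253.39617933   45.        ]]
white [[ 474.33041811 -258.90850973   84.        ]
 [ 483.81635658 -278.67444263   84.        ]] 115.63697869610981
side skirt [[ 480.22604021 -279.83838249   50.        ]]
sidewhite [[ 473.1880786  -257.6157559    84.        ]
 [ 480.65273362 -277.89149405   84.        ]] 110.21153754568645
[[ 481.36253582 -236.23094007   50.        ]
 [ 485.998552   -298.87496446   50.        ]]
sidetop [[ 466.0817158  -261.46434484   84.        ]
 [ 483.57786523 -297.18954445   84.        ]
 [ 495.89984156 -294.96805007   84.        ]]
[[-0.9704  0.2413  0.    ]
 [ 0.2413  0.9704  0.    ]
 [-0.      0.     -1.    ]] [126.7212325  509.48688892 231.29628307]
[[ 40.30308766 423.8646427 ]]
[[15.66689298 71.57423841]]
```

Knob axis is about (482, -279) and the pointer yaw about 114°. Both views agree to a few mm. I'll set out at the present height, 231 mm, which clears everything.

Call:
drive_tool:
  series: "-0.26 -0.33 0 0 0 0 1; -0.52 -0.66 0 0 0 0 1; -0.79 -1 0 0 0 0 1; -0.79 -1 0 0 0 0 1"
  newtons: 40

```text
time_s: 1.0
eef_pos: [191.1, 366.9, 231.5]
ee_rot: [0.0, 0.124, 0.992, -0.0]
force: [0.3, -0.7, 1.3]
grip_width: 1.002
```

Call:
drive_tool:
  series: "-0.26 -0.33 0 0 0 0 1; -0.52 -0.66 0 0 0 0 1; -0.79 -1 0 0 0 0 1; -0.79 -1 0 0 0 0 1"

```text
time_s: 1.4
eef_pos: [255.3, 224.3, 231.9]
ee_rot: [0.001, 0.127, 0.992, -0.0]
force: [-0.3, 0.7, 0.3]
grip_width: 0.997
```

Call:
drive_tool:
  series: "-0.26 -0.33 0 0 0 0 1; -0.52 -0.66 0 0 0 0 1; -0.79 -1 0 0 0 0 1; -0.79 -1 0 0 0 0 1"

```text
time_s: 1.8
eef_pos: [318.7, 81.0, 232.4]
ee_rot: [0.001, 0.13, 0.992, -0.001]
force: [0.1, 0.5, -0.3]
grip_width: 1.003
```

Call:
drive_tool:
  series: "-0.26 -0.33 0 0 0 0 1; -0.52 -0.66 0 0 0 0 1; -0.79 -1 0 0 0 0 1; -0.79 -1 0 0 0 0 1"

```text
time_s: 2.2
eef_pos: [381.1, -62.0, 232.6]
ee_rot: [0.002, 0.132, 0.991, -0.001]
force: [0.1, 0.8, -0.1]
grip_width: 0.998
```

Call:
drive_tool:
  series: "-0.26 -0.33 0 0 0 0.3 1; -0.52 -0.66 0 0 0 0.6 1; -0.79 -1 0 0 0 0.92 1; -0.79 -1 0 0 0 0.92 1; -0.79 -1 0 0 0 0.92 1"

```text
time_s: 2.7
eef_pos: [442.0, -201.9, 232.5]
ee_rot: [0.001, 0.354, 0.935, -0.0]
force: [-0.3, 1.0, -0.4]
grip_width: 0.998
```

Call:
drive_tool:
  series: "-0.34 -0.13 0.2 0 0 0.29 1; -0.68 -0.26 0.45 0 0 0.58 1; -0.68 -0.26 0.68 0 0 0.87 1; -0.68 -0.26 0.68 0 0 0.87 1; -0.68 -0.26 0.68 0 0 0.87 1"

```text
time_s: 3.2
eef_pos: [483.2, -277.5, 152.1]
ee_rot: [0.001, 0.545, 0.839, 0.0]
force: [0.5, -0.3, 0.5]
grip_width: 0.999
```

Run:
```python
from h import *
from scipy.spatial.transform import Rotation as R
s=telemetry.sense(); M=R.from_quat(s['ee_rot'],scalar_first=True).as_matrix(); print(s['eef_pos'],M.round(3),s['joints'])
p=eyes.capture('top'); q=eyes.capture('side')
a=cv2.resize(p['frame'][220:300,350:450,::-1],None,fx=6,fy=6,interpolation=cv2.INTER_CUBIC)
b=cv2.resize(q['frame'][230:350,290:390,::-1],None,fx=4,fy=4,interpolation=cv2.INTER_CUBIC)
def mark(im,P,o,f,X,c):
    for u in proj(P,X): cv2.circle(im,tuple(int(v) for v in ((u-o)+.5)*f),3,c,1)
for im,P,o,f in((a,p,[350,220],6),(b,q,[290,230],4)):
    mark(im,P,o,f,[s['eef_pos']],(0,0,255)); mark(im,P,o,f,[[482.5,-279,84],[482.5,-279,50],[473.7,-258.8,84]],(0,255,0))
im=np.zeros((480,1000,3),np.uint8); im[:480,:600]=a; im[:480,600:]=b
cv2.imwrite('pics/c2.png',cv2.resize(im,(800,384)))
```

```text
[ 483.16973455 -277.51128889  152.14419539] [[-0.407  0.913  0.002]
 [ 0.913  0.407 -0.001]
 [-0.002  0.002 -1.   ]] [-7.32079003e-01  4.53170404e-01  1.51119819e+00  1.06105602e-03
  1.17504241e+00 -1.15168030e+00]
```

View pics/c2.png

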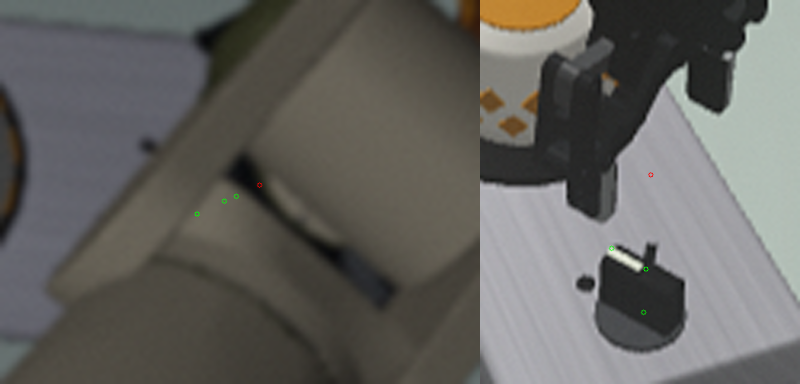

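The side view shows the fingers straddling the bar, with the bar yaw matching the tool. I'll descend and close.

Call:
drive_tool:
  series: "-0.01 -0.01 0.3 0 0 0 1; -0.01 -0.01 0.6 0 0 0 1; -0.01 -0.01 0.72 0 0 0 1; -0.01 -0.01 0.79 0 0 0 1; -0.01 -0.01 0.79 0 0 0 1"

```text
time_s: 3.8
eef_pos: [483.6, -280.0, 59.2]
ee_rot: [0.003, 0.544, 0.839, -0.0]
force: [-0.3, -0.0, 0.2]
grip_width: 1.003
```

Call:
drive_tool:
  series: "0 0 0 0 0 0 0.5; 0 0 0 0 0 0 0.3; 0 0 0 0 0 0 0.25; 0 0 0 0 0 0 0.15; 0 0 0 0 0 0 0.1; 0 0 0 0 0 0 0.05; 0 0 0 0 0 0 0"
  newtons: 40

```text
time_s: 4.5
eef_pos: [483.5, -280.1, 59.5]
ee_rot: [0.003, 0.544, 0.839, -0.0]
force: [-2.9, -0.3, 4.2]
grip_width: 0.181
```

Run:
```python
from h import *
s=telemetry.sense(); print(s)
p=eyes.capture('side'); save(p,'pics/c3.png',(280,220,400,350),4)
```

```text
{'time_s': 4.5, 'joints': array([-7.34988608e-01,  5.72714024e-01,  1.59391618e+00,  8.19483939e-04,
        9.68859409e-01, -1.15480206e+00]), 'dq': array([ 0.00036071, -0.00024019, -0.00083367,  0.00206896, -0.00148651,
        0.0011751 ]), 'tau': array([ 3.95902824e-01, -4.53634357e+01, -2.06098634e+01,  2.97463378e-01,
       -5.58246039e-01,  3.19243607e-02]), 'eef_pos': array([ 483.53419132, -280.08160626,   59.51478287]), 'ee_rot': array([ 3.06653503e-03,  5.44438331e-01,  8.38795254e-01, -1.50510648e-04]), 'force': array([-2.90460251, -0.29984943,  4.21589552]), 'wrist_torque': array([0.10589189, 0.41266074, 0.0638545 ]), 'grip_width': 0.18101647755320427}
```

View pics/c3.png

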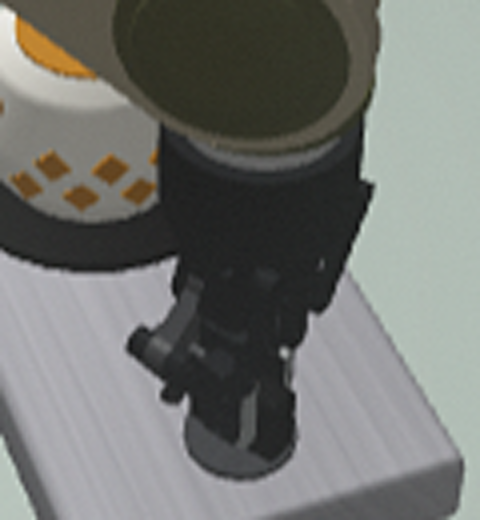

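Gripped: the opening is about 15.4 mm on the 16 mm bar. Lift 11–12 mm.

Call:
drive_tool:
  series: "0 0 -0.03 0 0 0 0; 0 0 -0.06 0 0 0 0; 0 0 -0.09 0 0 0 0; 0 0 -0.1 0 0 0 0; 0 0 -0.1 0 0 0 0; 0 0 -0.1 0 0 0 0"
  newtons: 60

```text
time_s: 5.15
eef_pos: [483.5, -280.1, 71.8]
ee_rot: [0.003, 0.544, 0.839, -0.0]
force: [-0.5, 0.2, 1.1]
grip_width: 0.173
```

Run:
```python
from h import *
s=telemetry.sense(); print(s['force'],s['wrist_torque'],s['eef_pos'])
p=eyes.capture('side'); save(p,'pics/c4.png',(280,220,400,350),4)
```

```text
[-0.46852163  0.18100719  1.06985389] [ 0.0337621   0.16301239 -0.02016285] [ 483.49549583 -280.05650849   71.78797801]
```

View pics/c4.png

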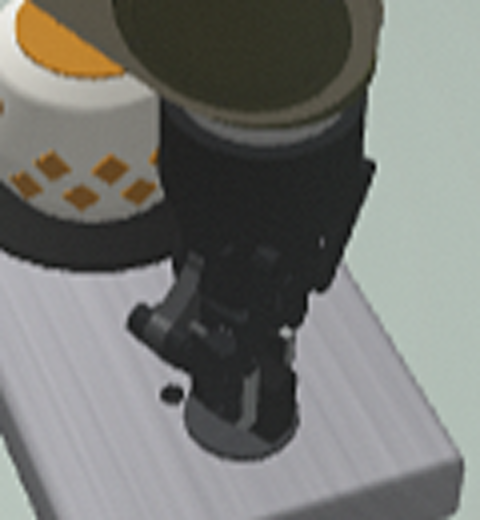

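The skirt has risen and uncovered the dot. Now the turn clockwise, which is +z of the tool.

Call:
drive_tool:
  series: "0 0 0 0 0 0.2 0; 0 0 0 0 0 0.4 0; 0 0 0 0 0 0.6 0; 0 0 0 0 0 0.8 0; 0 0 0 0 0 1 0; 0 0 0 0 0 1 0; 0 0 0 0 0 1 0"

```text
time_s: 5.9
eef_pos: [482.3, -280.3, 71.7]
ee_rot: [0.002, 0.735, 0.678, -0.0]
force: [-7.2, -1.8, 3.0]
grip_width: 0.171
```

Call:
drive_tool:
  series: "0 0 0 0 0 0.2 0; 0 0 0 0 0 0.4 0; 0 0 0 0 0 0.6 0; 0 0 0 0 0 0.8 0; 0 0 0 0 0 1 0; 0 0 0 0 0 1 0; 0 0 0 0 0 1 0"

```text
time_s: 6.6
eef_pos: [481.0, -279.9, 71.3]
ee_rot: [0.001, 0.88, 0.475, -0.001]
force: [-6.8, 0.2, 1.7]
grip_width: 0.172
```

Run:
```python
from h import *
from scipy.spatial.transform import Rotation as R
s=telemetry.sense(); M=R.from_quat(s['ee_rot'],scalar_first=True).as_matrix(); print(s['force'],s['wrist_torque'],s['eef_pos'],np.degrees(np.arctan2(M[1,0],M[0,0])))
p=eyes.capture('side'); save(p,'pics/c5.png',(280,220,400,350),4)
```

```text
[-6.84955568  0.24566413  1.68920444] [-3.23130510e-04  1.36204072e+00 -6.76842345e-02] [ 480.95683428 -279.93160905   71.34048147] 56.74114261411115
```

View pics/c5.png

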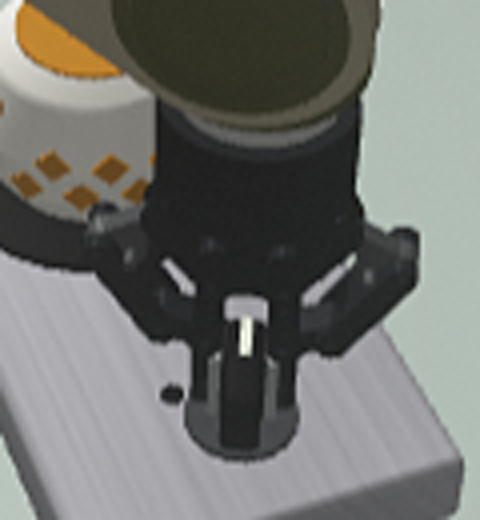

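Knob turned about 57°, with its pointer near the bar mark. Turn a further 3°, then press down.

Call:
drive_tool:
  series: "0 0 0 0 0 0.1 0; 0 0 0 0 0 0.1 0; 0 0 0.03 0 0 0.1 0; 0 0 0.06 0 0 0.1 0; 0 0 0.09 0 0 0.1 0; 0 0 0.1 0 0 0.1 0; 0 0 0.105 0 0 0.1 0; 0 0 0.105 0 0 0.1 0"

```text
time_s: 7.45
eef_pos: [480.8, -279.9, 59.5]
ee_rot: [0.001, 0.891, 0.453, -0.001]
force: [-6.9, 2.9, 12.6]
grip_width: 0.173
```

Run:
```python
from h import *
s=telemetry.sense(); print(s['force'],s['wrist_torque'],s['eef_pos'],s['ee_rot'])
p=eyes.capture('side'); save(p,'pics/c6.png',(280,220,400,350),4)
```

```text
[-6.93229273  2.91852725 12.60818022] [0.47374466 1.27178393 0.00216277] [ 480.83377874 -279.93107631   59.50576003] [ 5.09970154e-04  8.91352707e-01  4.53308332e-01 -1.28357934e-03]
```

View pics/c6.png

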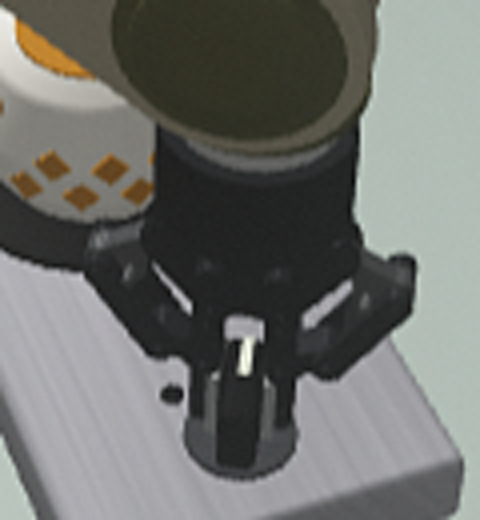

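Seated: the skirt is at its home height again and 12 N pushes back. One slight further press, then release and rise.

Call:
drive_tool:
  series: "0 0 0.01 0 0 0 0; 0 0 0.02 0 0 0 0; 0 0 0.02 0 0 0 0"

```text
time_s: 7.8
eef_pos: [480.9, -280.0, 59.3]
ee_rot: [0.001, 0.891, 0.454, -0.001]
force: [-10.0, 5.6, 25.9]
grip_width: 0.174
```

Call:
drive_tool:
  series: "0 0 -0.01 0 0 0 0.3; 0 0 -0.01 0 0 0 0.6; 0 0 -0.01 0 0 0 1; 0 0 -0.01 0 0 0 1; 0 0 -0.01 0 0 0 1; 0 0 -0.01 0 0 0 1; 0 0 -0.01 0 0 0 1"

```text
time_s: 8.5
eef_pos: [480.9, -280.0, 60.4]
ee_rot: [0.001, 0.891, 0.454, -0.001]
force: [-0.7, -0.9, -0.3]
grip_width: 1.002
```

Call:
drive_tool:
  series: "0 0 -0.2 0 0 0 1; 0 0 -0.5 0 0 0 1; 0 0 -0.9 0 0 0 1; 0 0 -1 0 0 0 1; 0 0 -1 0 0 0 1"

```text
time_s: 9.0
eef_pos: [481.7, -280.2, 182.1]
ee_rot: [0.003, 0.891, 0.454, -0.001]
force: [-0.7, -0.3, 0.5]
grip_width: 1.002
```

Call:
drive_tool:
  series: "0 0 -0.3 0 0 0 1; 0 0 -0.6 0 0 0 1; 0 0 -0.6 0 0 0 1; 0 0 -0.6 0 0 0 1"

```text
time_s: 9.4
eef_pos: [481.4, -279.5, 252.5]
ee_rot: [0.002, 0.891, 0.454, -0.001]
force: [0.3, 0.2, -0.5]
grip_width: 1.001
```

Run:
```python
from h import *
s=telemetry.sense(); print(s['time_s'],s['force'],s['eef_pos'])
p=eyes.capture('side'); save(p,'pics/c7.png',(190,100,400,380),2)
print(nets.spot_in('teapot',p)[:2],nets.spot_in('spare_pointer',p)[:2])
```

```text
9.4 [ 0.3266827   0.15171473 -0.52147052] [ 481.3788249  -279.54031651  252.48344818]
[{'rect': [257.4, 204.7, 348.4, 276.1], 'confidence': 0.61}, {'rect': [391.5, 357.6, 517.7, 436.8], 'confidence': 0.59}] [{'rect': [221.3, 176.8, 247.6, 209.9], 'confidence': 0.91}]
```

View pics/c7.png

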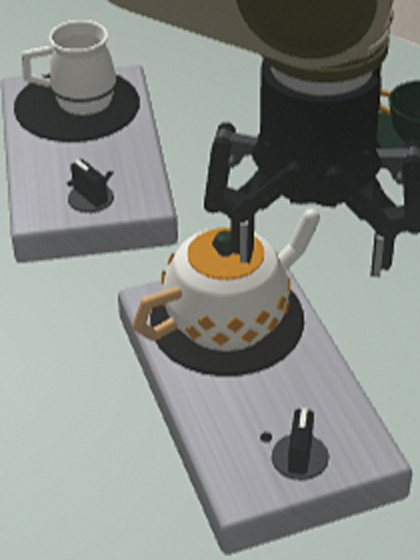

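The knob is down and points at the bar mark. The teapot and the other knob are where they were, and the gripper is clear.

```bash
python3 -c "
from rig import ctrl; print(ctrl.finish_job())"
```

```text
the job is handed in; nothing more can be done
None
```

The teapot's warmer is switched on, and I handed the job in at about 9.4 s. I gripped its knob, pulled it up about 12 mm, turned it clockwise about 60°, pushed it down and let go.

- **Knob:** the last picture shows it down with its pointer at the bar mark. The press down met 26 N of resistance at the height where I first gripped it, so it is seated.
- **Teapot and other knob:** the trained network places the teapot within about 1 pixel of where it was at the start. It places the other knob within about 4 pixels, and that box grew on one side only. The arm never went near that knob.
- **Robot:** the gripper is open at z = 252 mm and touches nothing; the force reading is about zero.

No check failed. I did not read the joint angle directly: the 60° comes from the tool's measured turn and the picture.

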